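# Load the sample changer and index it one click

## Task

Take the tall plain vial from the wooden rack, put it upright into the one empty pocket of the sample changer's carousel and, with a firm but gentle push, press it all the way down past the pocket's spring balls until it stops hard on the pocket's floor (it is glass: never press on the floor with more than 20 N). Only then turn the carousel, without spinning it fast, exactly one click anticlockwise seen from above, so that the new vial stands in front of the reader and the carousel rests in its click. Leave the other two vials standing in the rack and let go of everything.

Things in the scene. Friction and masses are not known exactly. Their poses are not given: they have to be found in the camera images.
- vial_center (a point): The vial to load: a brown glass vial with a black screw cap of the same diameter, a plain cylinder 24 mm in diameter and 80 mm tall with a bevelled foot, about 50 g; the tallest of the three in the rack. This point is at its centre, 40 mm above its foot; z is along its axis, cap up. In the rack its foot stands 10 mm above the bench and it has 2 mm of play in a 20 mm deep hole.
- short_vial_center (a point): A vial to leave alone in the rack: same diameter and materials but only 52 mm tall. The point is at its centre, half-way up.
- broad_vial_center (a point): A vial to leave alone in the rack: 66 mm tall with a broad cap 35 mm in diameter. The point is at its centre, half-way up.
- rack: Fixed wooden block rack, 56 x 190 x 30 mm (x, y, z), with three holes in a row along its y axis, 60 mm apart, each holding one vial, in any order. Origin at the centre of its underside. Grip a vial with the fingers closing across the row (along the rack's x).
- changer: The sample changer, fixed: round cream base (196 mm diameter, 34 mm high) under a turning aluminium disc (216 mm diameter, top face 44 mm above the bench) with a steel hub stub (26 mm diameter, top at 74 mm). Origin on the carousel's axis at bench height. The empty pocket starts at 180 degrees from its x axis.
- reader (a point): Top centre of the cream reader block (44 x 62 mm, 110 mm high), fixed outside the disc at 240 degrees anticlockwise from the changer's x axis, 140 mm from the carousel's axis. One click anticlockwise brings the empty pocket in front of it.
- pocket (a point): Centre of the mouth of the empty pocket, 62 mm from the axis, 84 mm above the bench; turns with the carousel. Six grey cups stand on the disc 60 degrees apart; the other five hold fixed vials like the one to load, cap tops 136 mm above the bench. Cup: 40 mm high, bore 26 mm in diameter, the top 7 mm flared into a funnel about 35 mm wide.
- pocket_balls (a point): On the pocket's axis 12 mm below its mouth, between two spring balls in the bore. They drag on the vial with 2 to 6 N once its foot has reached them; its own weight does not take it down past them. Home is felt: the force rises beyond the drag (8 N a mm). A push of 10 to 16 N kept up for half a second makes sure; 20 N on the floor breaks the glass.
- floor_unit: The pocket's height-adjustable floor. Origin on the pocket's axis at the bottom of the cup, always 40 mm below its mouth. Above it lies a rubber floor pad whose height is not known beforehand nor shown by any pose: its top, where the vial must stop, is 20 to 31 mm below the mouth, so the home vial's centre is 9 to 20 mm above the mouth; the rubber gives 1 mm for every 8 N.
- peg (a point): Top centre of one of six identical steel index pegs on the disc, by which the carousel is turned: 12 mm diameter, 70 mm tall, top 114 mm above the bench, 96 mm from the axis, each half-way between two cups (this one starts at 90 degrees from the changer's x axis, the others every 60 degrees). Push one sideways, or pinch it near its top; any will do.
- carousel (a joint): Carousel angle in rad, 0 at the start click, growing anticlockwise seen from above; clicks every 1.047 (60 degrees). A spring roller holds it in each click: about 0.5 N m (5 to 6 N at a peg) starts it, resistance fades towards half-way (0.52), beyond which it runs by itself into the next click at about 1.5 rad/s, well damped. Pushed on, it leaves that click too.
There are look-alikes about, which are no part of the job. What is shaped like the part that bears vial_center but blue or yellow is not meant.

How it is judged:
By the outcome, as a careful person would: the job done as asked, in the order asked, and still so for the second after the job is handed in, with the robot touching nothing.
It also fails if it takes over 72 s, if anything falls off the work surface, if the arm or the gripper's body presses on something with over 40 N, if the wrist force passes 120 N, or if a joint passes its speed limit or range.

## Robot

A 6-joint arm with a two-finger parallel gripper is mounted at the origin on the work surface. World frame = base frame: x ahead of the robot, y to its left, z up, the work surface at z = 0. Lengths are in m, angles in rad, forces in N, time in s.
With the tool pointing down it reaches from about 0.3 to 0.775 m from the base axis. Payload 14.6 kg.
Tool frame: the origin (TCP) lies at the very end of the fingers, on their centre line; the grasp point (between the pads) lies 19 mm behind it (ctrl.hold_point_z is the z of the grasp point in the tool frame, in m); z points along the fingers, y is the direction in which the jaws open and shut (so a half turn about z gives the same grasp; the last joint's range is limited). The gripper opens to 94 mm and grips with 3 to 60 N. Pads are 16 mm wide; open, the fingers measure 119 mm over their backs; the gripper's body (75 mm by 177 mm) begins 78 mm behind the grasp point.
Start: joints at [-1.26, 0.3, 1.521, -0, 1.321, -0.067], TCP at [0.203, -0.511, 0.205] pointing down, gripper open.
Joint ranges: [-3.03, 3.03], [-0.79, 2.21], [0.23, 2.52], [-1.04, 4.18], [0, 3.07], [-2.55, 2.55]. Speed limits (rad/s): [2.22, 2.22, 2.57, 3.14, 3.14, 3.14].

## Interface

Orientations are given as [roll, pitch, yaw] about the fixed x, y, z axes, in that order (R = Rz(yaw) Ry(pitch) Rx(roll)).
In Python, from station import ctrl, cams, hand_in gives the robot as it stands.
- The arm moves only by the tool servo_tool, never from a script. Its argument "rows" is a list of rows, each a list of 7 numbers: the shift along the world's x, y, z in m, then the turn, a rotation vector about the world's x, y, z in rad, then the gripper command: -1 is shut, 1 is fully open, values between are in proportion. A call has exactly 8 rows; each row is the pose to reach, as a shift and turn from the pose measured when the call began; what a row does not reach only later rows make up. A row lasts 1/12 s, in which the tool goes at most 41.7 mm and 7.16 degrees, less where a joint would pass 70% of its speed; a pose out of reach is approached as far as the arm can. A call with a gripper value outside its range is refused whole. The fingers move at their own pace and stop on an object; "newtons" is the grip in N (left out, the last holds). Time passes only in rows, so rows that repeat a pose let the fingers close, or fill a call up. It gives the time, the measured TCP pose, the force and the opening at its end, in the units of the state.
- ctrl.get_obs(): the state, without advancing time (a new reading comes with each control period).
- cams.camera(name): name is "side" or "top" or "wrist"; returns a dict with "image" (400x640x3 uint8, red, green, blue), "depth" (400x640 float32, m along the optical axis (not along the pixel's ray), 0 where there is no reading), "fx", "fy", "cx", "cy" (pixels), "dist_coeffs" ([k1, k2, p1, p2, k3] as OpenCV has them; the pictures are not rectified), "rvec" (rotation vector, rad) and "tvec" (3), from world to camera coordinates, as OpenCV has them; the wrist camera has in their place "hand_eye" (4x4, takes a point from camera to tool coordinates, whose origin is the TCP and whose axes are the flange's). Camera axes: x right, y down, z forward; pixel columns grow to the right and rows downward; lengths in m; the calibration is good to about 2 mm. A picture is of the moment at which its call begins: read the wrist's pose just before it.
- hand_in(): hands the job in, once; it reports no verdict.
Trained networks look in a picture, given as the dict that the camera call returned (one of the last four; its "shot" number tells which), for a name from the list of things; names that differ only in an ending like _2 or _b are one class to them, and where a whole thing is asked for, a point or a joint stands for the part that bears it (a point fixed in the world has none). Each returns a list of dicts, best first, with "p" (0 to 1); they miss things now and then, are a little off and sometimes report something else, mostly with a low value. They report only what shows in the picture. A call takes as long as a camera call. They do not tell look-alikes from the thing itself.
- cams.spot_in(picture, name): "box" ([left, top, right, bottom] as shares, 0 to 1, of the picture: columns of its width, rows of its height, round what is visible of it).
- cams.place_of(picture, name): "at" ([column, row] as shares, 0 to 1, of the picture: columns of its width, rows of its height: a listed point, or the origin of a listed thing).
The state is a dict: "time_s": time; "qpos": joint angles; "joint_vel": joint speeds; "tau": joint torques, N m; "ee_pos": TCP position; "eef_rot": TCP orientation; "force": force on the tool from outside, world axes, zero at the start; "moment": the same for the moment, N m; "grip_width": finger opening in m.
Only numpy, scipy, OpenCV 4.12 (cv2) and the standard library are available. Lean on these libraries where they do the work, as an engineer would, in place of code of your own. Each camera call takes 0.05 s, during which the arm holds its last target.

## Working session

There is one attempt and no reset: what is moved stays moved. The work goes in short steps, Python scripts to look and compute and a tool call to move; the robot and the scene stay as the last step left them, time stands still between calls to the robot, and variables do not carry over. Pictures are saved under pics/ and viewed, and the job is handed in when it is done.

Besides the shell and the picture viewer there is one more tool, called after "Request:" as name([rows], argument=value, ...), one row to a line, values as JSON. servo_tool: Moves the arm, as the interface text tells. Its arguments: {"type":"object","properties":{"rows":{"type":"array"},"newtons":{"type":"number"}},"required":["rows"]}

```bash
ls; mkdir -p pics
python3 - <<'E'
from station import ctrl,cams
import cv2,pickle
o=ctrl.get_obs();print(o, ctrl.hold_point_z)
for n in ("top","side"):
    p=cams.camera(n);cv2.imwrite(f"pics/{n}0.png",p["image"][:,:,::-1])
    pickle.dump(p,open(f"{n}0.pkl","wb"))
    print(n,p["fx"],p["fy"],p["cx"],p["cy"],p["dist_coeffs"],p["rvec"],p["tvec"])
    for k in ("vial_center","short_vial_center","broad_vial_center","rack","changer","reader","pocket","peg"):
        print(k,[(round(d["p"],2),[round(float(d["at"][0])*640),round(float(d["at"][1])*400)]) for d in cams.place_of(p,k)][:7])
print(ctrl.get_obs()["time_s"])
E
```

```text
pics
{'time_s': 0.0, 'qpos': array([-1.25958684e+00,  3.00487874e-01,  1.52161721e+00,  7.51336322e-06,
        1.32070857e+00, -6.65924654e-02]), 'joint_vel': array([-0.00121122,  0.00147633, -0.00036529,  0.00120798,  0.00027611,
        0.00051306]), 'tau': array([ 1.69687395e-03, -5.31803834e+01, -3.52737021e+01,  7.08409259e-02,
        2.43463519e-02, -9.50713343e-05]), 'ee_pos': array([ 0.20279986, -0.51094363,  0.20486185]), 'eef_rot': array([-3.14037484e+00, -8.85107470e-05,  3.77800039e-01]), 'force': array([ 0.48500422,  0.18164517, -0.08269656]), 'moment': array([ 0.02335368, -0.01993521,  0.02351402]), 'grip_width': 0.09358818757254006} -0.0188
top 391.5289349467193 391.5289349467193 319.3778437936969 196.0746702473047 [-0.07322979  0.          0.          0.          0.        ] [ 2.18442897 -2.18471512  0.10894328] [0.00610401 0.50642889 0.87273434]
vial_center [(0.64, [240, 217]), (0.59, [225, 250]), (0.51, [241, 167])]
short_vial_center [(0.74, [416, 198]), (0.51, [188, 204])]
broad_vial_center [(0.48, [217, 211])]
rack [(0.73, [215, 210]), (0.7, [222, 212])]
changer [(0.95, [355, 165])]
reader [(0.63, [417, 200])]
pocket [(0.81, [359, 190]), (0.53, [216, 212])]
peg [(0.82, [317, 148]), (0.15, [239, 216])]
side 386.6968235305392 386.6968235305392 315.8953527356186 194.29594586282815 [-0.00661862  0.          0.          0.          0.        ] [ 0.02596577 -2.6483348   1.6141763 ] [0.4924717  0.0807282  0.91440771]
vial_center [(0.74, [286, 241]), (0.65, [371, 269]), (0.55, [278, 266]), (0.52, [270, 194])]
short_vial_center [(0.73, [316, 305])]
broad_vial_center [(0.62, [318, 153]), (0.55, [319, 278])]
rack [(0.94, [321, 296])]
changer [(0.61, [284, 212])]
reader [(0.78, [316, 155])]
pocket [(0.63, [306, 184])]
peg [(0.89, [270, 192])]
0.9
```

View pics/top0.png

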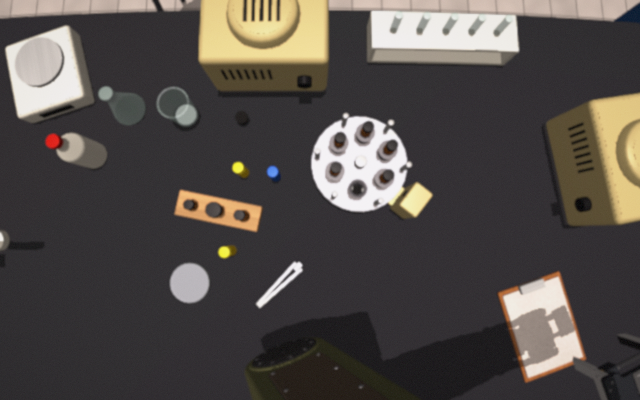

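View pics/side0.png

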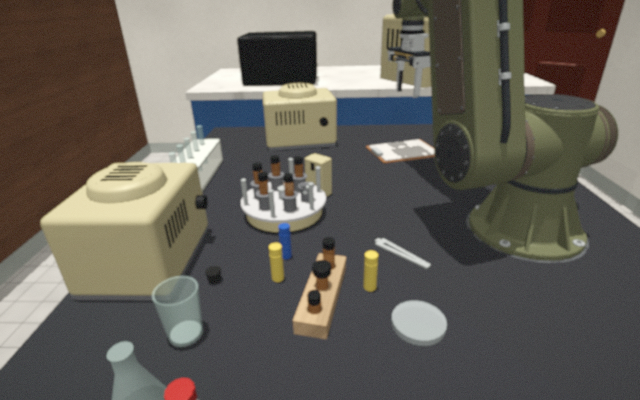

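```bash
cat > h.py <<'E'
import numpy as np,cv2,pickle
def ray(p,uv):
    K=np.array([[p["fx"],0,p["cx"]],[0,p["fy"],p["cy"]],[0,0,1]]);d=np.array(p["dist_coeffs"],float)
    x=cv2.undistortPoints(np.array([[uv]],float),K,d)[0,0]
    if "hand_eye" in p:
        T=p["T"]@np.array(p["hand_eye"]);return T[:3,3],T[:3,:3]@np.array([x[0],x[1],1])
    R,_=cv2.Rodrigues(np.array(p["rvec"],float));t=np.array(p["tvec"],float).ravel()
    return -R.T@t,R.T@np.array([x[0],x[1],1])
def onz(p,uv,z):
    o,r=ray(p,uv);return o+r*(z-o[2])/r[2]
def proj(p,X):
    K=np.array([[p["fx"],0,p["cx"]],[0,p["fy"],p["cy"]],[0,0,1]]);d=np.array(p["dist_coeffs"],float)
    if "hand_eye" in p:
        T=np.linalg.inv(p["T"]@np.array(p["hand_eye"]));rv=cv2.Rodrigues(T[:3,:3])[0];t=T[:3,3]
    else: rv=np.array(p["rvec"],float);t=np.array(p["tvec"],float)
    return cv2.projectPoints(np.atleast_2d(np.array(X,float)),rv,t,K,d)[0][:,0]
E
python3 - <<'E'
from h import *
p=pickle.load(open("top0.pkl","rb"));s=pickle.load(open("side0.pkl","rb"))
i=p["image"][:,:,::-1]
cv2.imwrite("pics/topc.png",cv2.resize(i[90:270,160:440],None,fx=2.8,fy=2.8,interpolation=cv2.INTER_CUBIC))
i=s["image"][:,:,::-1]
cv2.imwrite("pics/sidec.png",cv2.resize(i[140:340,230:390],None,fx=3,fy=3,interpolation=cv2.INTER_CUBIC))
for n,uv,z in (("tall",(241,215.5),.09),("mid",(215,210),.076),("hub",(361,162),.074),("reader",(418,198),.11),("pocket",(358,189),.084),("rackend",(215,211),.03)):
    print(n,onz(p,uv,z).round(4))
print(onz(s,(329,242),.09),onz(s,(321,267),.076),onz(s,(314,297),.062))
print(ray(p,(320,200)),ray(s,(320,200)))
E
```

```text
tall [0.4595 0.1717 0.09  ]
mid [0.4717 0.2304 0.076 ]
hub [ 0.5763 -0.0837  0.074 ]
reader [ 0.495  -0.1972  0.11  ]
pocket [ 0.5163 -0.0754  0.084 ]
rackend [0.4718 0.242  0.03  ]
[0.45941524 0.18738993 0.09      ] [0.47338477 0.24459351 0.076     ] [0.4837407  0.30555525 0.062     ]
(array([0.43018929, 0.01883269, 0.91255422]), array([ 0.07525935, -0.01590072, -0.99708888])) (array([0.45230013, 0.79233605, 0.50280719]), array([ 0.03234173, -0.88167714, -0.47109415]))
```

View pics/topc.png

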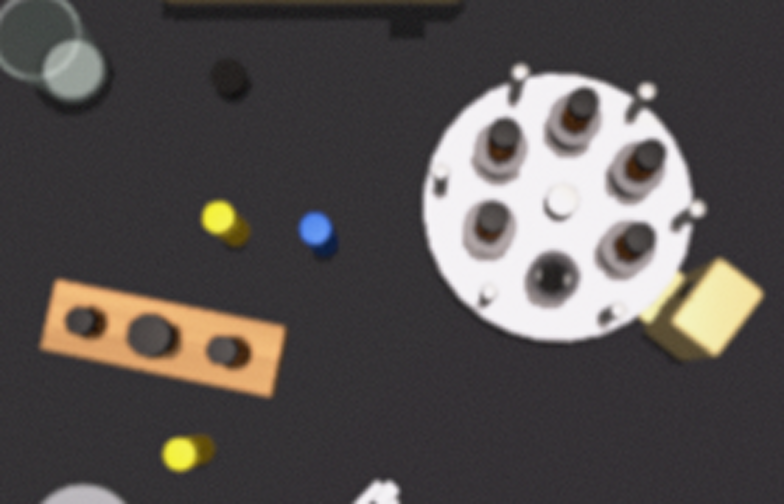

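View pics/sidec.png

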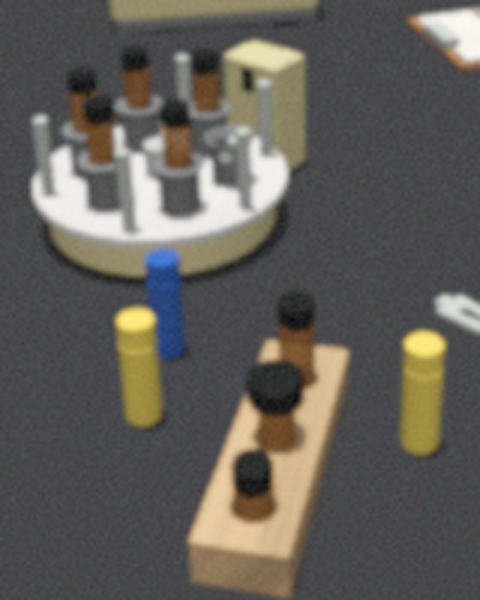

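Run:
```python
from h import *
p=pickle.load(open("top0.pkl","rb"));s=pickle.load(open("side0.pkl","rb"))
c=lambda x,y:(160+(x+.5)/2.8-.5,90+(y+.5)/2.8-.5)
for n,uv,z in (("tall",(220,350),.09),("mid",(152,334),.076),("short",(78,320),.062),("hub",(562,199),.074),("reader",(718,305),.11),("pocket",(553,275),.084),
 ("p1",(520,70),.114),("p2",(648,91),.114),("p3",(698,209),.114),("p4",(618,310),.114),("p5",(489,290),.114),("p6",(439,172),.114),("v1",(583,100),.136),("v2",(650,155),.136),("v3",(640,237),.136),("v4",(505,132),.136),("v5",(490,213),.136),("rc1",(57,280),.03),("rc2",(286,325),.03),("rc3",(272,396),.03),("rc4",(40,348),.03)):
    print(n,onz(p,c(*uv),z).round(4))
c=lambda x,y:(230+(x+.5)/3-.5,140+(y+.5)/3-.5)
for n,uv,z in (("tall",(296,300),.09),("mid",(275,372),.076),("short",(252,460),.062),("pocket",(237,136),.084)): print(n,onz(s,c(*uv),z).round(4))
```

```text
tall [0.4613 0.1775 0.09  ]
mid [0.474  0.2327 0.076 ]
short [0.4855 0.2947 0.062 ]
hub [ 0.579  -0.0824  0.074 ]
reader [ 0.4937 -0.1932  0.11  ]
pocket [ 0.5186 -0.0737  0.084 ]
p1 [ 0.6696 -0.0472  0.114 ]
p2 [ 0.6541 -0.1432  0.114 ]
p3 [ 0.5648 -0.1788  0.114 ]
p4 [ 0.4897 -0.1179  0.114 ]
p5 [ 0.5043 -0.0233  0.114 ]
p6 [0.5919 0.0133 0.114 ]
v1 [ 0.6409 -0.0911  0.136 ]
v2 [ 0.6005 -0.1392  0.136 ]
v3 [ 0.5406 -0.1308  0.136 ]
v4 [ 0.6169 -0.0342  0.136 ]
v5 [ 0.5577 -0.0231  0.136 ]
rc1 [0.5202 0.3233 0.03  ]
rc2 [0.4837 0.1361 0.03  ]
rc3 [0.4267 0.1467 0.03  ]
rc4 [0.4649 0.3356 0.03  ]
tall [0.4607 0.1796 0.09  ]
mid [0.473  0.2351 0.076 ]
short [0.4847 0.296  0.062 ]
pocket [ 0.5113 -0.0709  0.084 ]
```

Request:
servo_tool([
  [0.014,0.039,0.003,0,0,0.12,1],
  [0.028,0.078,0.006,0,0,0.24,1],
  [0.042,0.117,0.01,0,0,0.36,1],
  [0.056,0.156,0.01,0,0,0.48,1],
  [0.07,0.195,0.01,0,0,0.6,1],
  [0.084,0.234,0.01,0,0,0.72,1],
  [0.098,0.273,0.01,0,0,0.84,1],
  [0.112,0.312,0.01,0,0,0.96,1],
])

```text
time_s: 1.57
ee_pos: [0.3149, -0.1974, 0.2157]
eef_rot: [3.141, 0.0, 1.343]
force: [0.3, -1.2, 0.1]
grip_width: 0.0938
```

Request:
servo_tool([
  [0.014,0.039,0,0,0,0,0],
  [0.028,0.078,0,0,0,0,0],
  [0.042,0.117,0,0,0,0,0],
  [0.056,0.156,0,0,0,0,0],
  [0.07,0.195,0,0,0,0,0],
  [0.084,0.234,0,0,0,0,0],
  [0.098,0.273,0,0,0,0,0],
  [0.112,0.312,0,0,0,0,0],
])

```text
time_s: 2.23
ee_pos: [0.4271, 0.117, 0.2159]
eef_rot: [3.14, 0.0, 1.344]
force: [0.7, -0.6, 0.6]
grip_width: 0.0476
```

```bash
cat > w.py <<'E'
from h import *
from station import ctrl,cams
from scipy.spatial.transform import Rotation as Ro
def wrist(name):
    o=ctrl.get_obs();p=cams.camera("wrist");T=np.eye(4);T[:3,:3]=Ro.from_euler("xyz",o["eef_rot"]).as_matrix();T[:3,3]=o["ee_pos"];p["T"]=T
    cv2.imwrite(f"pics/{name}.png",p["image"][:,:,::-1]);pickle.dump(p,open(name+".pkl","wb"));return p
E
python3 - <<'E'
from w import *
p=wrist("w1");print(p["hand_eye"].round(3))
for k in ("vial_center","rack"): print(k,[(round(d["p"],2),(np.array(d["at"])*[640,400]).round(1)) for d in cams.place_of(p,k)])
print(proj(p,[[.461,.178,.09],[.461,.178,.05]]))
E
```

```text
[[ 0.001 -0.961 -0.277  0.081]
 [ 1.     0.001  0.    -0.   ]
 [ 0.    -0.277  0.961 -0.179]
 [ 0.     0.     0.     1.   ]]
vial_center [(0.85, array([337.3, 129.7])), (0.84, array([266. , 121.5])), (0.82, array([416.5, 165.4])), (0.55, array([420.2, 110.9]))]
rack []
[[339.05046888 133.17573944]
 [336.88943638 131.63563403]]
```

View pics/w1.png

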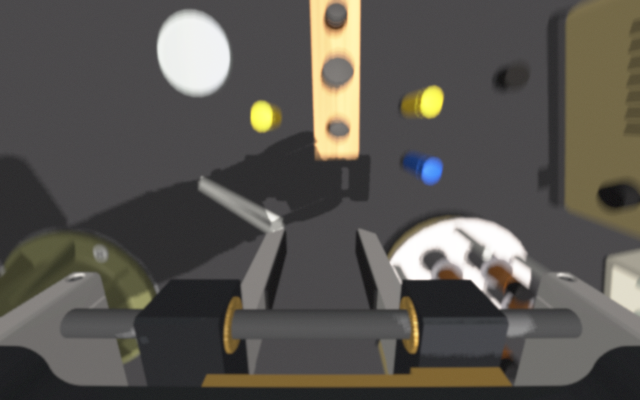

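Run:
```python
from h import *
p=pickle.load(open("w1.pkl","rb"))
cv2.imwrite("pics/w1c.png",cv2.resize(p["image"][0:180,280:400,::-1],None,fx=3.3,fy=3.3,interpolation=cv2.INTER_CUBIC))
for uv,z in (((338,127.5),.09),((337,71),.076),((336,14),.062),((337.3,129.7),.05)): print(onz(p,uv,z).round(4))
```

```text
[0.4611 0.1839 0.09  ]
[0.4728 0.2397 0.076 ]
[0.4845 0.2953 0.062 ]
[0.4619 0.1801 0.05  ]
```

View pics/w1c.png

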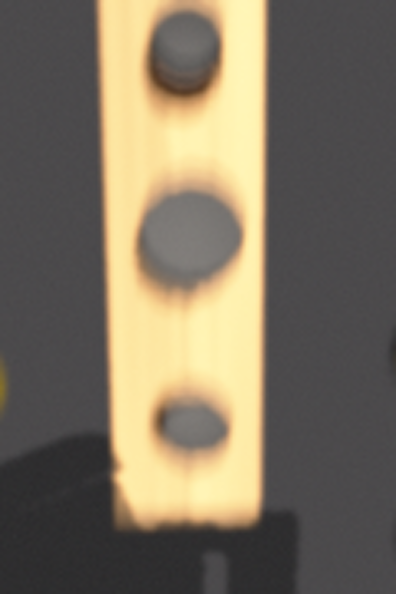

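Request:
servo_tool([
  [0.012,0.021,-0.01,0,0,0.02,0],
  [0.024,0.042,-0.02,0,0,0.02,0],
  [0.034,0.063,-0.04,0,0,0.02,0],
  [0.034,0.063,-0.06,0,0,0.02,0],
  [0.034,0.063,-0.08,0,0,0.02,0],
  [0.034,0.063,-0.1,0,0,0.02,0],
  [0.034,0.063,-0.1,0,0,0.02,0],
  [0.034,0.063,-0.1,0,0,0.02,0],
])

```text
time_s: 3.05
ee_pos: [0.4608, 0.1786, 0.1154]
eef_rot: [-3.14, 0.001, 1.366]
force: [1.7, -0.0, 0.4]
grip_width: 0.0468
```

Run:
```python
from w import *
p=wrist("w2");print(ctrl.get_obs()["ee_pos"],proj(p,[[.461,.18,.09]]))
```

```text
[0.46137597 0.17896846 0.11632017] [[320.9512745  225.83968631]]
```

View pics/w2.png

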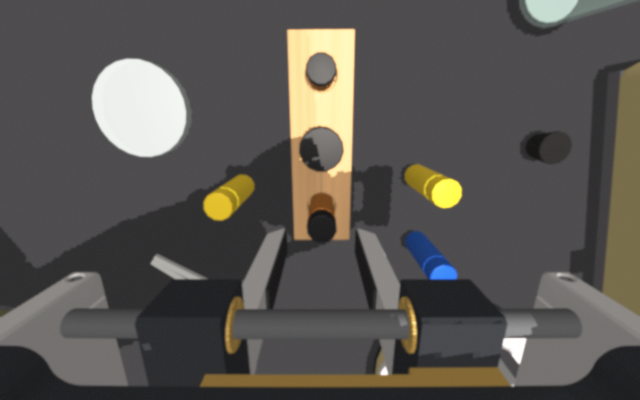

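Request:
servo_tool([
  [0,0.001,-0.02,0,0,0,0],
  [0,0.001,-0.045,0,0,0,0],
  [0,0.001,-0.065,0,0,0,0],
  [0,0.001,-0.065,0,0,0,0],
  [0,0.001,-0.065,0,0,0,-1],
  [0,0.001,-0.065,0,0,0,-1],
  [0,0.001,-0.065,0,0,0,-1],
  [0,0.001,-0.065,0,0,0,-1],
], newtons=35)

```text
time_s: 3.77
ee_pos: [0.4621, 0.1801, 0.0527]
eef_rot: [3.139, -0.001, 1.366]
force: [0.5, -0.2, 0.7]
grip_width: 0.0236
```

Request:
servo_tool([
  [0,0,0.02,0,0,0,-1],
  [0,0,0.045,0,0,0,-1],
  [0,0,0.08,0,0,0,-1],
  [0,0,0.12,0,0,0,-1],
  [0,0,0.15,0,0,0,-1],
  [0.005,-0.02,0.155,0,0,0,-1],
  [0.015,-0.05,0.155,0,0,0,-1],
  [0.02,-0.08,0.155,0,0,0,-1],
])

```text
time_s: 4.43
ee_pos: [0.4827, 0.0995, 0.2093]
eef_rot: [3.136, -0.002, 1.368]
force: [0.6, -0.8, -1.7]
grip_width: 0.0236
```

Run:
```python
from w import *
p=wrist("w3");t=cams.camera("top");s=cams.camera("side")
print(ctrl.get_obs()["ee_pos"],proj(p,[[.461,.18,.09]]))
for n,q in (("w",p),("t",t),("s",s)):
  print(n,[(round(d["p"],2),(np.array(d["at"])*[640,400]).round(1)) for d in cams.place_of(q,"pocket")])
pickle.dump(t,open("top1.pkl","wb"));pickle.dump(s,open("side1.pkl","wb"))
cv2.imwrite("pics/side1.png",s["image"][:,:,::-1])
cv2.imwrite("pics/top1c.png",cv2.resize(t["image"][110:220,300:440,::-1],None,fx=5,fy=5,interpolation=cv2.INTER_CUBIC))
```

```text
[0.482336   0.09877552 0.20843488] [[283.97014546 126.26629886]]
w []
t []
s [(0.74, array([307.4, 187. ]))]
```

View pics/w3.png

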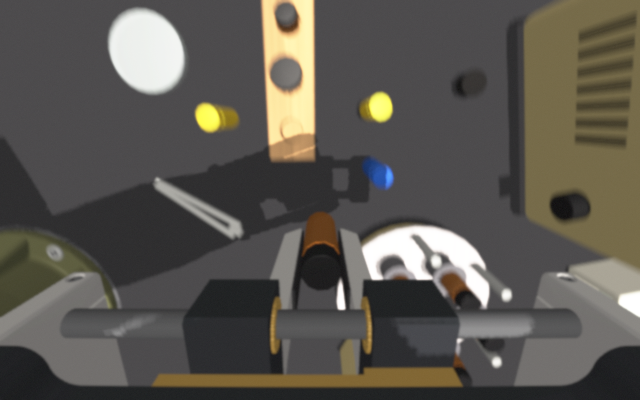

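View pics/side1.png

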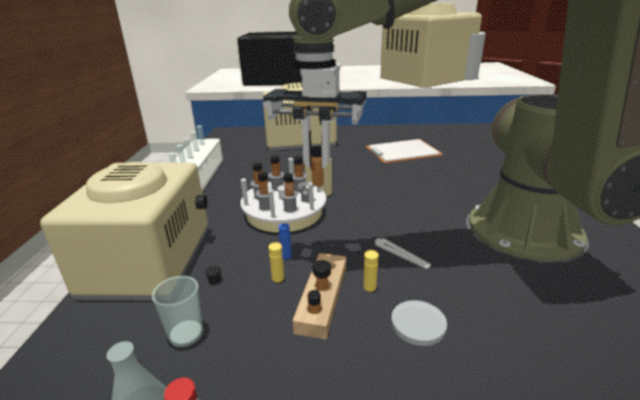

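View pics/top1c.png

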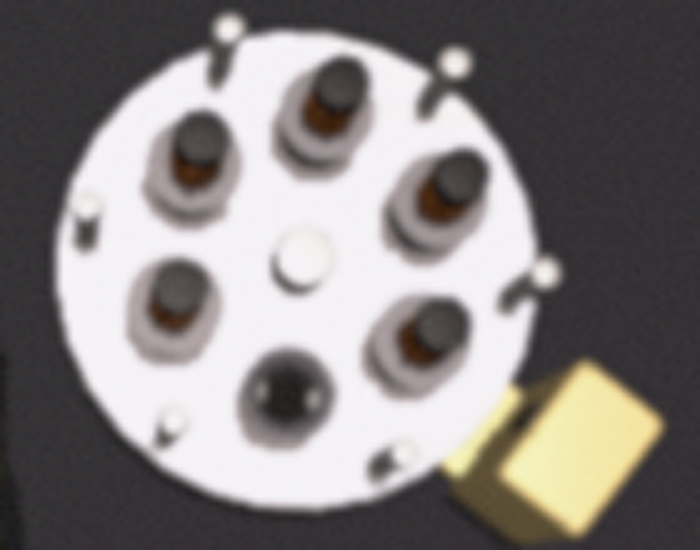

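Run:
```python
from h import *
from scipy.optimize import least_squares
p=pickle.load(open("top1.pkl","rb"));s=pickle.load(open("side1.pkl","rb"))
pts=[(229,27),(455,63),(546,271),(403,455),(174,422),(86,207),(342,84),(462,179),(441,325),(202,138),(180,287),(303,257)]
c=lambda x,y:(300+(x+.5)/5-.5,110+(y+.5)/5-.5)
uv=np.array([c(*q) for q in pts])
def model(v,z=0):
    x,y,a=v;L=[]
    for k in (0,-1,-2,-3,-4,1): L.append((.096,a+np.radians(30+60*k),.114)) 
    for k in (0,-1,-2,1,2): L.append((.062,a+np.radians(60*k),.136))
    L.append((0,0,.074))
    return np.array([[x+r*np.cos(t),y+r*np.sin(t),h] for r,t,h in L])
best=None
for a0 in np.radians(np.arange(-180,180,30)):
    r=least_squares(lambda v:(proj(p,model(v))-uv).ravel(),[.579,-.083,a0])
    if best is None or r.cost<best.cost:best=r
x,y,a=best.x;print(best.cost,x,y,np.degrees(a));print(np.abs(best.fun.reshape(-1,2)).round(1).tolist())
for b in (180,): print("pocket",x+.062*np.cos(a+np.radians(b)),y+.062*np.sin(a+np.radians(b)))
for b in (240,):R=[x+.14*np.cos(a+np.radians(b)),y+.14*np.sin(a+np.radians(b)),.11];print("reader",R,(proj(p,R)-[300,110])*5)
ss=[x+.062*np.cos(a+np.pi),y+.062*np.sin(a+np.pi),.084];print("side px pocket",proj(s,ss),"top",(proj(p,ss)-[300,110])*5)
q=proj(s,model(best.x)); im=cv2.resize(s["image"][140:240,230:350,::-1],None,fx=6,fy=6,interpolation=cv2.INTER_CUBIC)
for u in list(q)+list(proj(s,ss)): cv2.circle(im,tuple(int(v) for v in (u-[230,140]+.5)*6),3,(0,0,255),-1)
cv2.imwrite("pics/sidefit.png",im)
```

```text
1.279556304444083 0.5783324417936592 -0.08241376753728757 -8.28343555348243
[[0.2, 0.6], [0.1, 0.2], [0.5, 0.7], [0.2, 0.1], [0.2, 0.1], [0.0, 0.0], [0.0, 0.4], [0.2, 0.7], [0.6, 0.1], [0.2, 0.3], [0.0, 0.1], [0.2, 0.1]]
pocket 0.5169792579289111 -0.07348142016056675
reader [np.float64(0.491595144460662), np.float64(-0.192307540115024), 0.11] [[578.4360054  448.07696658]]
side px pocket [[306.43094532 184.56683573]] top [[285.4287411  393.33379556]]
```

View pics/sidefit.png

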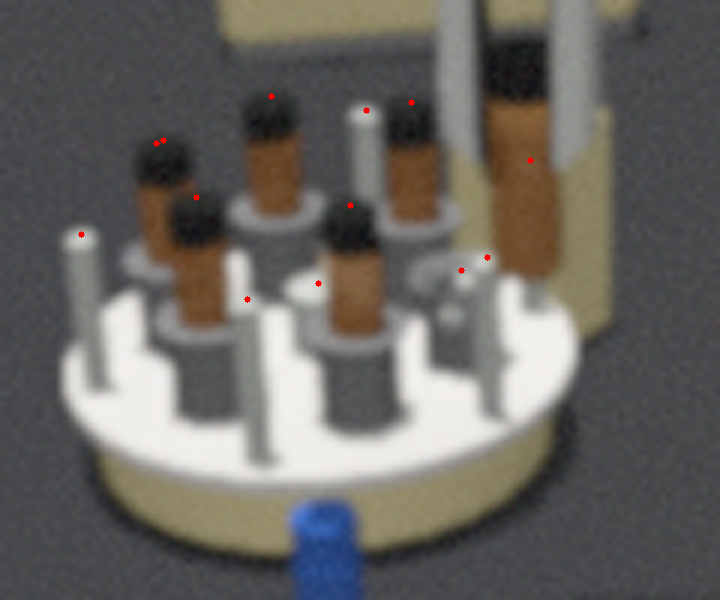

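Run:
```python
from h import *
p=pickle.load(open("w3.pkl","rb"))
H=np.linalg.inv(p["hand_eye"]);K=np.array([[p["fx"],0,p["cx"]],[0,p["fy"],p["cy"]],[0,0,1]])
im=cv2.resize(p["image"][180:320,240:400,::-1],None,fx=4.5,fy=4.5,interpolation=cv2.INTER_CUBIC)
t=np.linspace(0,2*np.pi,60)
for z,col in ((-.0375,(0,255,0)),(.0425,(0,0,255))):
  for dx in (0,):
    X=np.c_[dx+.012*np.cos(t),.012*np.sin(t),0*t+z]
    u=cv2.projectPoints(X,cv2.Rodrigues(H[:3,:3])[0],H[:3,3],K,np.array(p["dist_coeffs"]))[0][:,0]
    cv2.polylines(im,[((u-[240,180]+.5)*4.5).astype(int)],True,col,1)
cv2.imwrite("pics/w3fit.png",im)
```

```text
(no output)
```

View pics/w3fit.png

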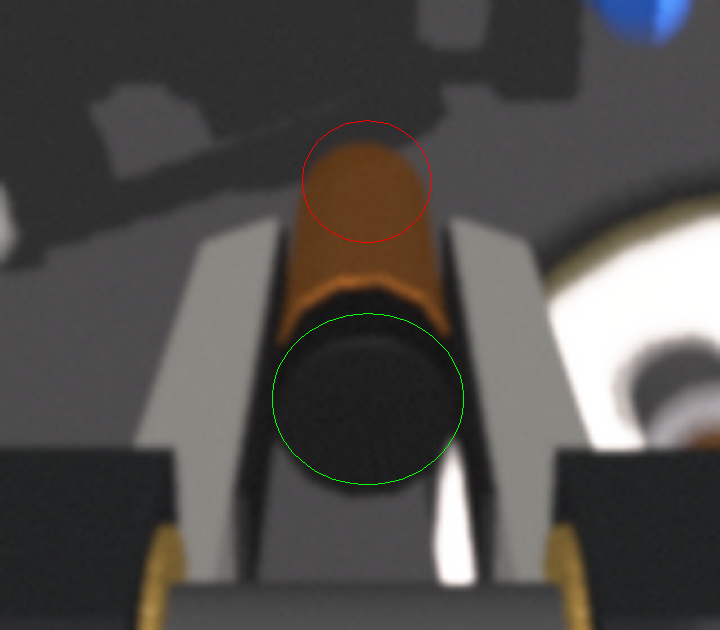

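Request:
servo_tool([
  [0.006,-0.03,0,0,0,0.01,-1],
  [0.012,-0.06,0,0,0,0.02,-1],
  [0.018,-0.09,0,0,0,0.03,-1],
  [0.024,-0.12,0,0,0,0.03,-1],
  [0.03,-0.15,0,0,0,0.03,-1],
  [0.035,-0.171,-0.02,0,0,0.03,-1],
  [0.035,-0.171,-0.05,0,0,0.03,-1],
  [0.035,-0.171,-0.06,0,0,0.03,-1],
])

```text
time_s: 5.4
ee_pos: [0.5158, -0.07, 0.1447]
eef_rot: [-3.14, -0.001, 1.396]
force: [-0.4, 0.3, -1.1]
grip_width: 0.0237
```

Run:
```python
from w import *
t=cams.camera("top");s=cams.camera("side")
o=ctrl.get_obs();print(o["ee_pos"],o["eef_rot"],o["force"])
a=cv2.resize(t["image"][110:220,300:440,::-1],None,fx=4,fy=4,interpolation=cv2.INTER_CUBIC)
im=cv2.resize(s["image"][140:240,230:350,::-1],None,fx=6,fy=6,interpolation=cv2.INTER_CUBIC)
cv2.imwrite("pics/side2.png",im);cv2.imwrite("pics/top2.png",a)
```

```text
[ 0.51613363 -0.06910341  0.14658475] [-3.14075769e+00 -1.33602373e-03  1.39778584e+00] [-0.02740189  0.34146166  0.13788295]
```

View pics/side2.png

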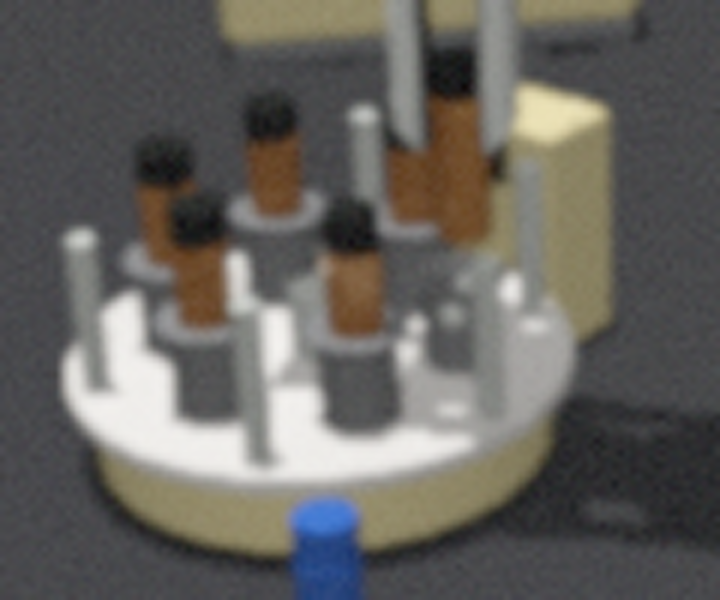

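Request:
servo_tool([
  [0.001,-0.0028,0,0,0,0,-1],
  [0.001,-0.0028,-0.008,0,0,0,-1],
  [0.001,-0.0028,-0.014,0,0,0,-1],
  [0.001,-0.0028,-0.018,0,0,0,-1],
  [0.001,-0.0028,-0.022,0,0,0,-1],
  [0.001,-0.0028,-0.025,0,0,0,-1],
  [0.001,-0.0028,-0.028,0,0,0,-1],
  [0.001,-0.0028,-0.028,0,0,0,-1],
])

```text
time_s: 6.17
ee_pos: [0.5169, -0.0719, 0.118]
eef_rot: [-3.14, -0.001, 1.398]
force: [0.2, 0.5, -0.8]
grip_width: 0.0236
```

Request:
servo_tool([
  [0,0,-0.001,0,0,0,-1],
  [0,0,-0.002,0,0,0,-1],
  [0,0,-0.003,0,0,0,-1],
  [0,0,-0.004,0,0,0,-1],
  [0,0,-0.005,0,0,0,-1],
  [0,0,-0.006,0,0,0,-1],
  [0,0,-0.006,0,0,0,-1],
  [0,0,-0.006,0,0,0,-1],
])

```text
time_s: 6.83
ee_pos: [0.5174, -0.0718, 0.1122]
eef_rot: [-3.141, -0.002, 1.398]
force: [4.9, 1.9, 0.4]
grip_width: 0.0234
```

Request:
servo_tool([
  [0.0005,0.0002,0,0,0,0,-1],
  [0.001,0.0004,0,0,0,0,-1],
  [0.001,0.0004,0,0,0,0,-1],
  [0.001,0.0004,0,0,0,0,-1],
  [0.001,0.0004,0,0,0,0,-1],
  [0.001,0.0004,0,0,0,0,-1],
  [0.001,0.0004,0,0,0,0,-1],
  [0.001,0.0004,0,0,0,0,-1],
])

```text
time_s: 7.5
ee_pos: [0.5181, -0.0714, 0.1121]
eef_rot: [-3.14, -0.002, 1.398]
force: [-4.1, 0.2, 1.5]
grip_width: 0.0235
```

Request:
servo_tool([
  [-0.0004,0,0,0,0,0,-1],
  [-0.0004,0,0,0,0,0,-1],
  [-0.0004,0,-0.0005,0,0,0,-1],
  [-0.0004,0,-0.001,0,0,0,-1],
  [-0.0004,0,-0.0015,0,0,0,-1],
  [-0.0004,0,-0.002,0,0,0,-1],
  [-0.0004,0,-0.002,0,0,0,-1],
  [-0.0004,0,-0.002,0,0,0,-1],
])

```text
time_s: 8.17
ee_pos: [0.518, -0.0715, 0.1101]
eef_rot: [-3.141, -0.002, 1.398]
force: [1.9, 0.7, 1.2]
grip_width: 0.0237
```

Request:
servo_tool([
  [0,0,-0.0005,0,0,0,-1],
  [0,0,-0.001,0,0,0,-1],
  [0,0,-0.0015,0,0,0,-1],
  [0,0,-0.002,0,0,0,-1],
  [0,0,-0.002,0,0,0,-1],
  [0,0,-0.002,0,0,0,-1],
  [0,0,-0.002,0,0,0,-1],
  [0,0,-0.002,0,0,0,-1],
])

```text
time_s: 8.83
ee_pos: [0.5179, -0.0714, 0.1079]
eef_rot: [-3.141, -0.002, 1.398]
force: [1.3, 0.5, -0.1]
grip_width: 0.0231
```

Run:
```python
from w import *
p=wrist("w4");s=cams.camera("side");f=[]
o=ctrl.get_obs();print(o["force"],o["ee_pos"])
im=cv2.resize(s["image"][140:240,230:350,::-1],None,fx=6,fy=6,interpolation=cv2.INTER_CUBIC)
cv2.imwrite("pics/side3.png",im)
```

```text
[ 1.6480963  -0.17033142 -0.734963  ] [ 0.5178591  -0.07143348  0.10788796]
```

View pics/side3.png

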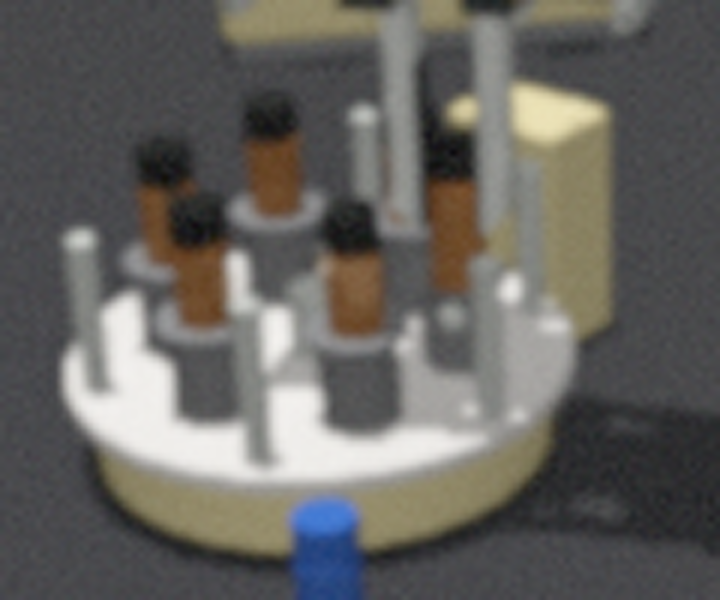

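View pics/w4.png

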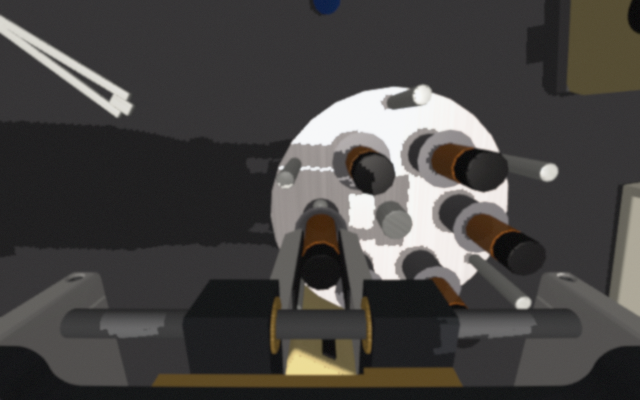

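Request:
servo_tool([
  [0,0,-0.0003,0,0,0,-1],
  [0,0,-0.0006,0,0,0,-1],
  [0,0,-0.0009,0,0,0,-1],
  [0,0,-0.0012,0,0,0,-1],
  [0,0,-0.0015,0,0,0,-1],
  [0,0,-0.0018,0,0,0,-1],
  [0,0,-0.0021,0,0,0,-1],
  [0,0,-0.0024,0,0,0,-1],
])

```text
time_s: 9.6
ee_pos: [0.5179, -0.0714, 0.1055]
eef_rot: [-3.141, -0.002, 1.398]
force: [-0.7, -0.3, 2.7]
grip_width: 0.0235
```

Request:
servo_tool([
  [0,0,-0.0003,0,0,0,-1],
  [0,0,-0.0006,0,0,0,-1],
  [0,0,-0.0009,0,0,0,-1],
  [0,0,-0.0012,0,0,0,-1],
  [0,0,-0.0015,0,0,0,-1],
  [0,0,-0.0018,0,0,0,-1],
  [0,0,-0.0021,0,0,0,-1],
  [0,0,-0.0024,0,0,0,-1],
])

```text
time_s: 10.27
ee_pos: [0.5178, -0.0714, 0.103]
eef_rot: [-3.141, -0.002, 1.398]
force: [-0.4, -0.5, 3.0]
grip_width: 0.0234
```

Request:
servo_tool([
  [0,0,-0.0002,0,0,0,-1],
  [0,0,-0.0004,0,0,0,-1],
  [0,0,-0.0006,0,0,0,-1],
  [0,0,-0.0008,0,0,0,-1],
  [0,0,-0.001,0,0,0,-1],
  [0,0,-0.0012,0,0,0,-1],
  [0,0,-0.0014,0,0,0,-1],
  [0,0,-0.0016,0,0,0,-1],
])

```text
time_s: 10.93
ee_pos: [0.5178, -0.0714, 0.1014]
eef_rot: [-3.141, -0.002, 1.398]
force: [0.0, 0.8, 2.9]
grip_width: 0.0233
```

Request:
servo_tool([
  [0,0,-0.0002,0,0,0,-1],
  [0,0,-0.0004,0,0,0,-1],
  [0,0,-0.0006,0,0,0,-1],
  [0,0,-0.0008,0,0,0,-1],
  [0,0,-0.001,0,0,0,-1],
  [0,0,-0.0012,0,0,0,-1],
  [0,0,-0.0014,0,0,0,-1],
  [0,0,-0.0016,0,0,0,-1],
])

```text
time_s: 11.6
ee_pos: [0.5178, -0.0714, 0.0998]
eef_rot: [-3.141, -0.002, 1.398]
force: [-0.5, 1.3, 2.3]
grip_width: 0.0235
```

Request:
servo_tool([
  [0,0,-0.0002,0,0,0,-1],
  [0,0,-0.0004,0,0,0,-1],
  [0,0,-0.0006,0,0,0,-1],
  [0,0,-0.0008,0,0,0,-1],
  [0,0,-0.001,0,0,0,-1],
  [0,0,-0.0012,0,0,0,-1],
  [0,0,-0.0014,0,0,0,-1],
  [0,0,-0.0016,0,0,0,-1],
])

```text
time_s: 12.27
ee_pos: [0.5178, -0.0714, 0.0982]
eef_rot: [-3.141, -0.002, 1.398]
force: [0.1, 0.0, 3.0]
grip_width: 0.0235
```

Request:
servo_tool([
  [0,0,-0.0002,0,0,0,-1],
  [0,0,-0.0004,0,0,0,-1],
  [0,0,-0.0006,0,0,0,-1],
  [0,0,-0.0008,0,0,0,-1],
  [0,0,-0.001,0,0,0,-1],
  [0,0,-0.0012,0,0,0,-1],
  [0,0,-0.0014,0,0,0,-1],
  [0,0,-0.0016,0,0,0,-1],
])

```text
time_s: 12.93
ee_pos: [0.5179, -0.0714, 0.0966]
eef_rot: [-3.141, -0.002, 1.398]
force: [-1.3, 0.9, 4.7]
grip_width: 0.0233
```

Request:
servo_tool([
  [0,0,-0.0001,0,0,0,-1],
  [0,0,-0.0002,0,0,0,-1],
  [0,0,-0.0003,0,0,0,-1],
  [0,0,-0.0004,0,0,0,-1],
  [0,0,-0.0005,0,0,0,-1],
  [0,0,-0.0006,0,0,0,-1],
  [0,0,-0.0007,0,0,0,-1],
  [0,0,-0.0008,0,0,0,-1],
])

```text
time_s: 13.6
ee_pos: [0.518, -0.0714, 0.0962]
eef_rot: [-3.141, -0.002, 1.398]
force: [-1.8, 0.3, 8.6]
grip_width: 0.0234
```

Request:
servo_tool([
  [0,0,-0.0004,0,0,0,-1],
  [0,0,-0.0006,0,0,0,-1],
  [0,0,-0.0008,0,0,0,-1],
  [0,0,-0.001,0,0,0,-1],
  [0,0,-0.001,0,0,0,-1],
  [0,0,-0.001,0,0,0,-1],
  [0,0,-0.001,0,0,0,-1],
  [0,0,-0.001,0,0,0,-1],
])

```text
time_s: 14.27
ee_pos: [0.518, -0.0714, 0.0957]
eef_rot: [-3.142, -0.002, 1.398]
force: [-2.7, 1.5, 10.7]
grip_width: 0.0234
```

Request:
servo_tool([
  [0,0,-0.0006,0,0,0,-1],
  [0,0,-0.0008,0,0,0,-1],
  [0,0,-0.0009,0,0,0,-1],
  [0,0,-0.0009,0,0,0,-1],
  [0,0,-0.0009,0,0,0,-1],
  [0,0,-0.0009,0,0,0,-1],
  [0,0,-0.0009,0,0,0,-1],
  [0,0,-0.0009,0,0,0,-1],
])

```text
time_s: 14.93
ee_pos: [0.5181, -0.0714, 0.0955]
eef_rot: [3.141, -0.001, 1.398]
force: [-3.7, 1.0, 12.2]
grip_width: 0.0236
```

Request:
servo_tool([
  [0,0,-0.0008,0,0,0,-1],
  [0,0,-0.0008,0,0,0,-1],
  [0,0,-0.0009,0,0,0,-1],
  [0,0,-0.0009,0,0,0,-1],
  [0,0,-0.0009,0,0,0,-1],
  [0,0,-0.0009,0,0,0,-1],
  [0,0,-0.0009,0,0,0,-1],
  [0,0,-0.0009,0,0,0,-1],
])

```text
time_s: 15.6
ee_pos: [0.5181, -0.0714, 0.0954]
eef_rot: [3.141, -0.001, 1.398]
force: [-5.8, 1.5, 13.7]
grip_width: 0.0234
```

Run:
```python
from w import *
p=wrist("w5");o=ctrl.get_obs();print(o["force"],o["ee_pos"])
im=cv2.resize(p["image"][180:320,240:400,::-1],None,fx=4.5,fy=4.5,interpolation=cv2.INTER_CUBIC);cv2.imwrite("pics/w5c.png",im)
```

```text
[-4.58899869  1.21118875 14.22683322] [ 0.51809149 -0.07143191  0.09545427]
```

View pics/w5c.png

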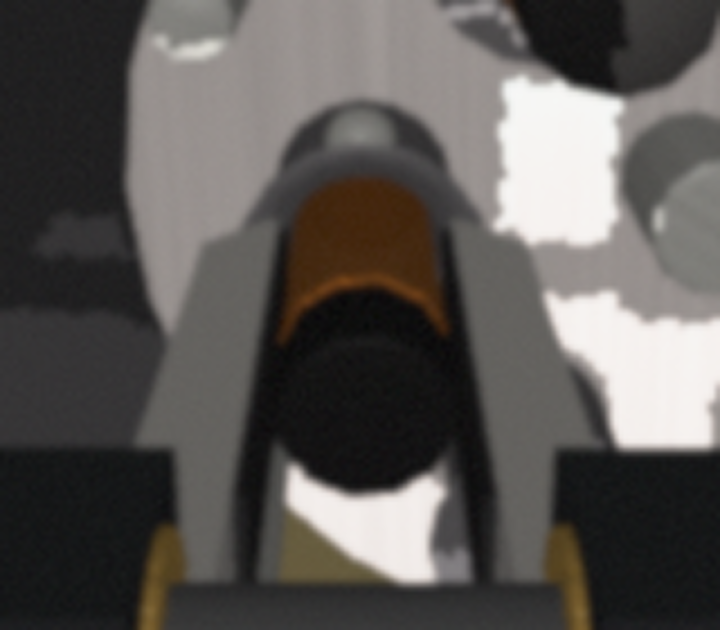

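Request:
servo_tool([
  [0,0,-0.0003,0,0,0,-1],
  [0,0,0.0001,0,0,0,-1],
  [0,0,0.0003,0,0,0,-1],
  [0,0,0.0004,0,0,0,-1],
  [0,0,0.0004,0,0,0,-0.2],
  [0,0,0.0004,0,0,0,-0.2],
  [0,0,0.0004,0,0,0,-0.2],
  [0,0,0.0004,0,0,0,-0.2],
])

```text
time_s: 16.32
ee_pos: [0.518, -0.0714, 0.0956]
eef_rot: [3.141, -0.001, 1.398]
force: [1.1, -0.1, -0.1]
grip_width: 0.0373
```

Request:
servo_tool([
  [0,0,0.008,0,0,0,-0.2],
  [0,0,0.02,0,0,0,-0.2],
  [0,0,0.04,0,0,0,-0.2],
  [0,0,0.065,0,0,0,-0.2],
  [0,0,0.09,0,0,0,-0.2],
  [0,0,0.11,0,0,0,-0.2],
  [0,0,0.12,0,0,0,-0.2],
  [0,0,0.12,0,0,0,-0.2],
])

```text
time_s: 16.98
ee_pos: [0.5187, -0.0716, 0.2178]
eef_rot: [3.138, -0.001, 1.398]
force: [0.0, -0.6, 1.0]
grip_width: 0.0377
```

Run:
```python
from w import *
s=cams.camera("side");o=ctrl.get_obs();print(o["time_s"],o["ee_pos"],o["qpos"])
im=cv2.resize(s["image"][140:240,230:350,::-1],None,fx=6,fy=6,interpolation=cv2.INTER_CUBIC)
x,y,a=.5783,-.0824,np.radians(-8.28)
c=np.array([x+.062*np.cos(a+np.pi),y+.062*np.sin(a+np.pi)])
for z in (.133,.136,.144):
  u=proj(s,[*c,z])[0];print(z,(u-[230,140]+.5)*6); cv2.circle(im,tuple(int(v) for v in (u-[230,140]+.5)*6),2,(0,0,255),-1)
cv2.imwrite("pics/side4.png",im)
for k in range(6):
  t=a+np.radians(30+60*k);print("peg",30+60*k,round(x+.096*np.cos(t),4),round(y+.096*np.sin(t),4), "tan",np.round([-np.sin(t),np.cos(t)],3))
```

```text
17.0333 [ 0.51815936 -0.07149599  0.21596635] [-2.07868531e-01  2.30552865e-01  1.58371721e+00  1.44015501e-03
  1.32591172e+00 -3.52850127e-02]
0.133 [457.24121078 161.64348787]
0.136 [456.96366492 154.81595086]
0.144 [456.21960416 136.51154281]
peg 30 0.6675 -0.0469 tan [-0.37   0.929]
peg 90 0.5921 0.0126 tan [-0.99   0.144]
peg 150 0.5029 -0.0229 tan [-0.62  -0.785]
peg 210 0.4891 -0.1179 tan [ 0.37  -0.929]
peg 270 0.5645 -0.1774 tan [ 0.99  -0.144]
peg 330 0.6537 -0.1419 tan [0.62  0.785]
```

View pics/side4.png

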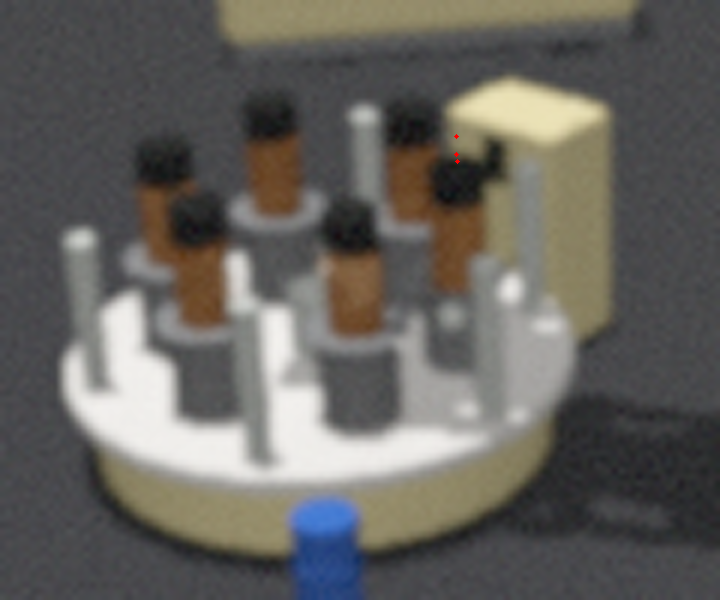

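Request:
servo_tool([
  [0.02,0.016,0,0,0,0.01,-1],
  [0.04,0.032,0,0,0,0.02,-1],
  [0.06,0.048,0,0,0,0.028,-1],
  [0.08,0.064,0,0,0,0.028,-1],
  [0.101,0.08,0,0,0,0.028,-1],
  [0.101,0.08,-0.02,0,0,0.028,-1],
  [0.101,0.08,-0.04,0,0,0.028,-1],
  [0.101,0.08,-0.05,0,0,0.028,-1],
])

```text
time_s: 17.7
ee_pos: [0.6179, 0.0089, 0.1615]
eef_rot: [-3.137, -0.001, 1.426]
force: [0.0, -0.3, -0.9]
grip_width: 0.0008
```

Request:
servo_tool([
  [0,0,-0.01,0,0,0,-1],
  [0,0,-0.025,0,0,0,-1],
  [0,0,-0.04,0,0,0,-1],
  [0,0,-0.055,0,0,0,-1],
  [0,0,-0.065,0,0,0,-1],
  [0,0,-0.07,0,0,0,-1],
  [0,0,-0.07,0,0,0,-1],
  [0,0,-0.07,0,0,0,-1],
])

```text
time_s: 18.37
ee_pos: [0.618, 0.0088, 0.0919]
eef_rot: [-3.138, -0.001, 1.426]
force: [0.3, -0.1, 0.5]
grip_width: 0.0006
```

Run:
```python
from w import *
s=cams.camera("side");t=cams.camera("top");o=ctrl.get_obs();print(o["time_s"],o["ee_pos"],o["eef_rot"],o["force"],o["qpos"],o["grip_width"])
im=cv2.resize(s["image"][120:240,230:350,::-1],None,fx=5,fy=5,interpolation=cv2.INTER_CUBIC)
cv2.imwrite("pics/side5.png",im)
c=np.array([.5783,-.0824]);e=o["ee_pos"][:2]
v=e-c
for f in np.arange(0,44,4):
  r=np.radians(f);print(f,((np.array([[np.cos(r),-np.sin(r)],[np.sin(r),np.cos(r)]])@v)+c-e).round(4),r.round(3))
```

```text
18.4667 [0.61828595 0.00882256 0.0924141 ] [-3.13883859e+00 -9.24778651e-04  1.42637041e+00] [-0.30622541 -0.01071516 -0.87985681] [-4.54788568e-02  5.58852060e-01  1.42684334e+00  1.30133737e-03
  1.15854680e+00  9.84227947e-02] 0.0003596229213426777
0 [ 0. -0.] 0.0
4 [-0.0065  0.0026] 0.07
8 [-0.0131  0.0047] 0.14
12 [-0.0198  0.0063] 0.209
16 [-0.0267  0.0075] 0.279
20 [-0.0336  0.0082] 0.349
24 [-0.0406  0.0084] 0.419
28 [-0.0475  0.0081] 0.489
32 [-0.0544  0.0073] 0.559
36 [-0.0613  0.0061] 0.628
40 [-0.068   0.0044] 0.698
```

View pics/side5.png

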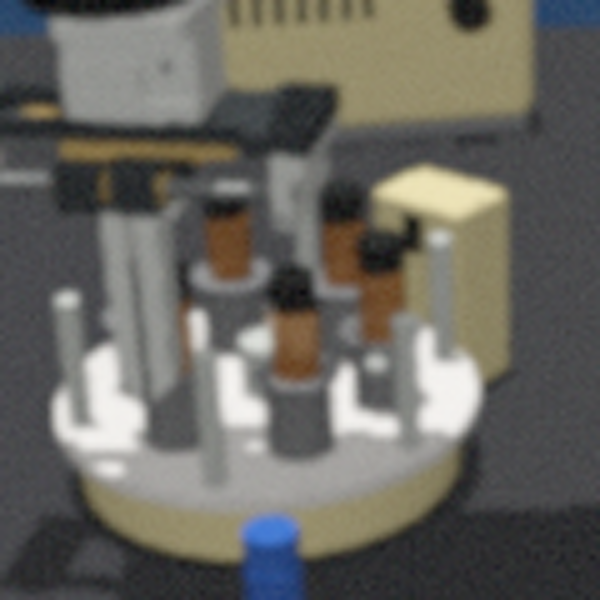

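Request:
servo_tool([
  [-0.0033,0.0013,0,0,0,0.035,-1],
  [-0.0065,0.0026,0,0,0,0.07,-1],
  [-0.0098,0.0037,0,0,0,0.105,-1],
  [-0.0131,0.0047,0,0,0,0.14,-1],
  [-0.0165,0.0055,0,0,0,0.175,-1],
  [-0.0198,0.0063,0,0,0,0.209,-1],
  [-0.0232,0.0069,0,0,0,0.244,-1],
  [-0.0267,0.0075,0,0,0,0.279,-1],
])

```text
time_s: 19.13
ee_pos: [0.5926, 0.0163, 0.0934]
eef_rot: [3.141, -0.0, 1.707]
force: [5.5, -0.7, -2.6]
grip_width: 0.0004
```

```bash
cat > car.py <<'E'
from w import *
def car(t):  # fit angle by template of pegs+hub? show overlay numbers
    im=cv2.resize(t["image"][110:220,300:440,::-1],None,fx=5,fy=5,interpolation=cv2.INTER_CUBIC);return im
E
python3 - <<'E'
from car import *
t=cams.camera("top");o=ctrl.get_obs();print(o["time_s"],o["ee_pos"],o["eef_rot"],o["force"])
cv2.imwrite("pics/top6.png",car(t))
c=np.array([.5783,-.0824]);e=o["ee_pos"][:2];v=e-c
for f in np.arange(0,36,3):
  r=np.radians(f);print(f,((np.array([[np.cos(r),-np.sin(r)],[np.sin(r),np.cos(r)]])@v)+c-e).round(4),r.round(3))
E
```

```text
19.1833 [0.59198199 0.01637832 0.09337851] [-3.14154327e+00 -4.15586188e-04  1.70973371e+00] [ 2.9087837  -0.14508738 -1.3697777 ]
0 [0. 0.] 0.0
3 [-0.0052  0.0006] 0.052
6 [-0.0104  0.0009] 0.105
9 [-0.0156  0.0009] 0.157
12 [-0.0208  0.0007] 0.209
15 [-0.026   0.0002] 0.262
18 [-0.0312 -0.0006] 0.314
21 [-0.0363 -0.0017] 0.367
24 [-0.0414 -0.003 ] 0.419
27 [-0.0463 -0.0046] 0.471
30 [-0.0512 -0.0064] 0.524
33 [-0.056  -0.0085] 0.576
```

View pics/top6.png

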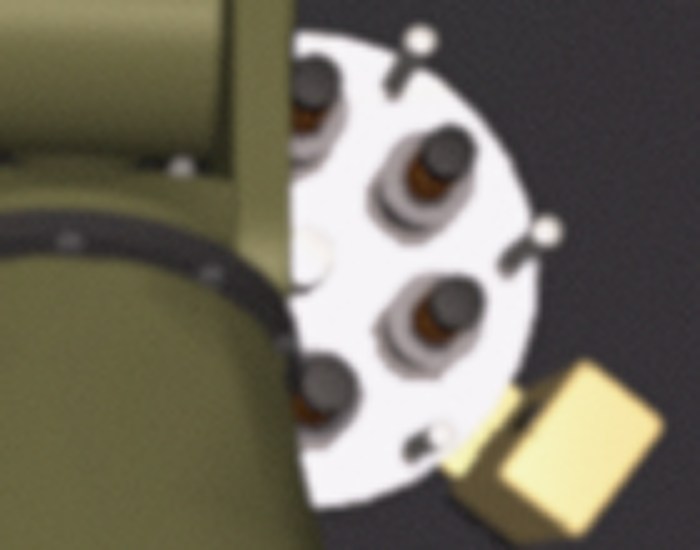

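```bash
cat >> car.py <<'E'
def ang(t,crop,z=.114):
    X=onz(t,(300+(crop[0]+.5)/5-.5,110+(crop[1]+.5)/5-.5),z)[:2]-[.5783,-.0824]
    return np.degrees(np.arctan2(X[1],X[0]))+8.28,np.hypot(*X)
E
python3 - <<'E'
from car import *
t=pickle.load(open("top1.pkl","rb"))
for a,b in (((403,455),(442,436)),((546,271),(547,231)),((455,63),(421,40))): print(ang(t,a),ang(t,b))
E
```

```text
(np.float64(-150.18617753548241), np.float64(0.09572630523939087)) (np.float64(-139.39533501917592), np.float64(0.09610011942623485))
(np.float64(-89.06338430984746), np.float64(0.09689646144186158)) (np.float64(-79.07704592631727), np.float64(0.09702233838674361))
(np.float64(-29.963292955691934), np.float64(0.09650292909009296)) (np.float64(-19.755131879615774), np.float64(0.09695452312877005))
```

Request:
servo_tool([
  [-0.0035,0.0004,0,0,0,0.035,-1],
  [-0.007,0.0007,0,0,0,0.07,-1],
  [-0.0104,0.0009,0,0,0,0.105,-1],
  [-0.0139,0.0009,0,0,0,0.14,-1],
  [-0.0173,0.0008,0,0,0,0.175,-1],
  [-0.0208,0.0007,0,0,0,0.209,-1],
  [-0.0234,0.0005,0,0,0,0.236,-1],
  [-0.026,0.0002,0,0,0,0.262,-1],
])

```text
time_s: 19.85
ee_pos: [0.5664, 0.0167, 0.0942]
eef_rot: [3.14, 0.0, 1.972]
force: [2.1, -0.0, 0.2]
grip_width: 0.0003
```

Run:
```python
from car import *
t=cams.camera("top");o=ctrl.get_obs();print(o["time_s"],o["ee_pos"],o["eef_rot"],o["force"])
cv2.imwrite("pics/top7.png",car(t))
c=np.array([.5783,-.0824]);e=o["ee_pos"][:2];v=e-c
for f in np.arange(0,16,1):
  r=np.radians(f);print(f,((np.array([[np.cos(r),-np.sin(r)],[np.sin(r),np.cos(r)]])@v)+c-e).round(4),r.round(3))
```

```text
19.9 [0.5660523  0.01659992 0.09413576] [3.14041696e+00 5.40240386e-05 1.97416946e+00] [ 1.60757418  0.59273691 -0.64126608]
0 [0. 0.] 0.0
1 [-0.0017 -0.0002] 0.017
2 [-0.0034 -0.0005] 0.035
3 [-0.0052 -0.0008] 0.052
4 [-0.0069 -0.0011] 0.07
5 [-0.0086 -0.0014] 0.087
6 [-0.0103 -0.0018] 0.105
7 [-0.012  -0.0022] 0.122
8 [-0.0137 -0.0027] 0.14
9 [-0.0153 -0.0031] 0.157
10 [-0.017  -0.0036] 0.175
11 [-0.0187 -0.0042] 0.192
12 [-0.0203 -0.0047] 0.209
13 [-0.022  -0.0053] 0.227
14 [-0.0236 -0.0059] 0.244
15 [-0.0252 -0.0065] 0.262
```

View pics/top7.png

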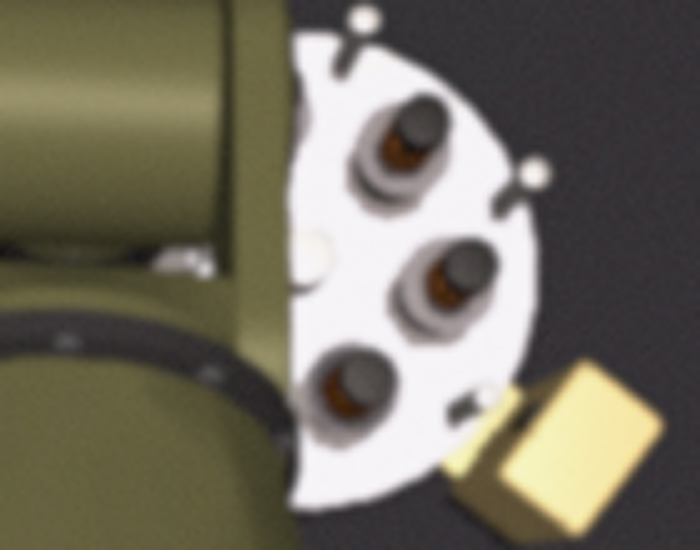

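Request:
servo_tool([
  [-0.0017,-0.0002,0,0,0,0.017,-1],
  [-0.0034,-0.0005,0,0,0,0.035,-1],
  [-0.0052,-0.0008,0,0,0,0.052,-1],
  [-0.0069,-0.0011,0,0,0,0.07,-1],
  [-0.0086,-0.0014,0,0,0,0.087,-1],
  [-0.0103,-0.0018,0,0,0,0.105,-1],
  [-0.012,-0.0022,0,0,0,0.122,-1],
  [-0.0137,-0.0027,0,0,0,0.14,-1],
])

```text
time_s: 20.57
ee_pos: [0.5521, 0.0138, 0.0941]
eef_rot: [3.141, -0.0, 2.116]
force: [-0.9, 0.4, 0.3]
grip_width: 0.0003
```

Request:
servo_tool([
  [0,0,0,0,0,0,-1],
  [0,0,0,0,0,0,-1],
  [0,0,0,0,0,0,-1],
  [0,0,0,0,0,0,-1],
  [0,0,0,0,0,0,-1],
  [0,0,0,0,0,0,-1],
  [0,0,0,0,0,0,-1],
  [0,0,0,0,0,0,-1],
])

```text
time_s: 21.23
ee_pos: [0.5521, 0.0138, 0.094]
eef_rot: [3.141, -0.0, 2.116]
force: [0.7, -0.7, 0.3]
grip_width: 0.0006
```

Run:
```python
from car import *
t=cams.camera("top");s=cams.camera("side");o=ctrl.get_obs();print(o["time_s"],o["ee_pos"],o["eef_rot"],o["force"])
cv2.imwrite("pics/top8.png",car(t))
cv2.imwrite("pics/side8.png",cv2.resize(s["image"][120:240,230:350,::-1],None,fx=5,fy=5,interpolation=cv2.INTER_CUBIC))
```

```text
21.3333 [0.55208343 0.01384408 0.09406513] [ 3.14070934e+00 -5.35666305e-05  2.11579540e+00] [ 0.76261061 -0.76438041 -0.29269675]
```

View pics/top8.png

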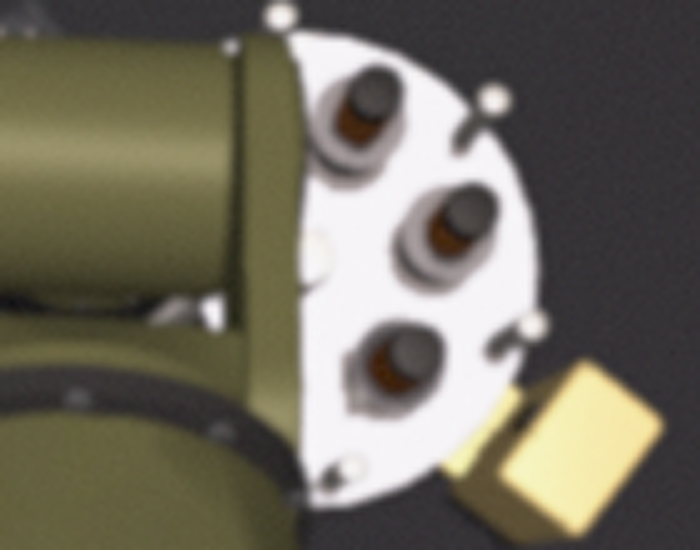

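View pics/side8.png

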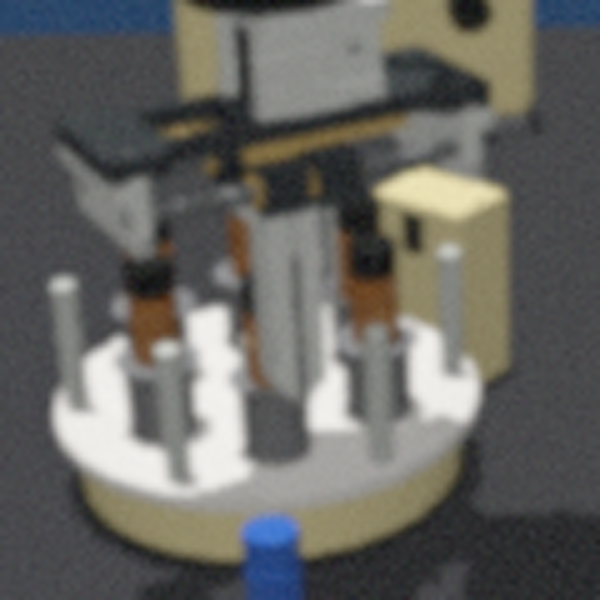

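Run:
```python
from car import *
t=cams.camera("top");o=ctrl.get_obs();print(o["time_s"],o["force"],o["moment"])
cv2.imwrite("pics/top9.png",car(t))
for b in ((533,326),(494,101),(282,15),(352,467)): print(ang(t,b))
```

```text
21.3833 [-0.25603713  0.24210371  0.10662792] [-0.00195538 -0.1096017  -0.06128967]
(np.float64(-103.19654645416998), np.float64(0.0968578525568052))
(np.float64(-43.557933415180976), np.float64(0.09648040729622066))
(np.float64(15.905053625773608), np.float64(0.09677510783126941))
(np.float64(-163.22548058926168), np.float64(0.0950231040678207))
```

View pics/top9.png

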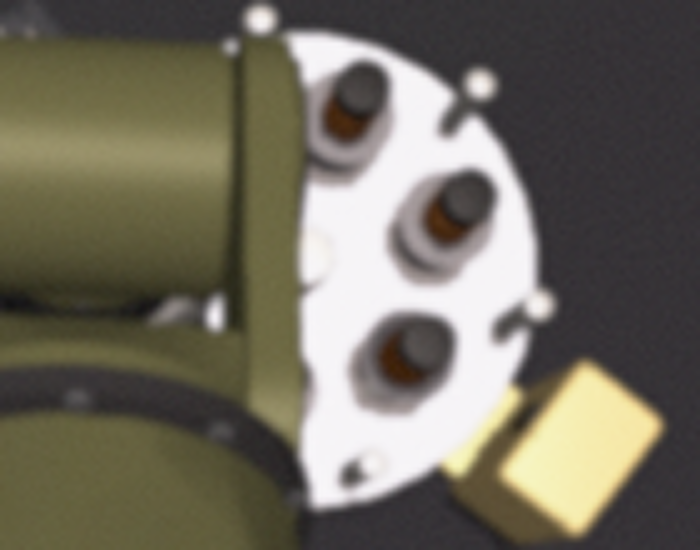

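Request:
servo_tool([
  [0,0,0,0,0,0,-1],
  [0,0,0,0,0,0,-1],
  [0,0.004,0.005,0,0,0,-1],
  [0,0.006,0.02,0,0,0,-1],
  [0,0.006,0.04,0,0,0,-1],
  [0,0.006,0.07,0,0,0,-1],
  [0,0.006,0.1,0,0,0,-1],
  [0,0.006,0.12,0,0,0,-1],
])

```text
time_s: 22.05
ee_pos: [0.5525, 0.0201, 0.2174]
eef_rot: [3.138, 0.001, 2.116]
force: [-0.1, 0.3, 0.6]
grip_width: 0.0003
```

Request:
servo_tool([
  [-0.02,0.035,0.01,0,0,0,0],
  [-0.04,0.07,0.02,0,0,0,0],
  [-0.06,0.1,0.03,0,0,0,0],
  [-0.08,0.13,0.03,0,0,0,0],
  [-0.1,0.16,0.03,0,0,0,0],
  [-0.11,0.19,0.03,0,0,0,0],
  [-0.12,0.22,0.03,0,0,0,0],
  [-0.12,0.22,0.03,0,0,0,0],
])

```text
time_s: 22.72
ee_pos: [0.4306, 0.244, 0.248]
eef_rot: [3.137, 0.001, 2.12]
force: [0.8, -0.7, 0.3]
grip_width: 0.0465
```

Run:
```python
from car import *
t=cams.camera("top");s=cams.camera("side");o=ctrl.get_obs();print(o["time_s"],o["ee_pos"],o["force"])
cv2.imwrite("pics/top10.png",car(t));cv2.imwrite("pics/top10f.png",t["image"][:,:,::-1])
pickle.dump(t,open("top10.pkl","wb"))
im=s["image"][120:340,200:390,::-1];cv2.imwrite("pics/side10.png",cv2.resize(im,None,fx=2.7,fy=2.7,interpolation=cv2.INTER_CUBIC))
```

```text
22.8167 [0.43200263 0.24095562 0.24772599] [ 0.12822711 -0.85179832 -0.23031533]
```

View pics/top10.png

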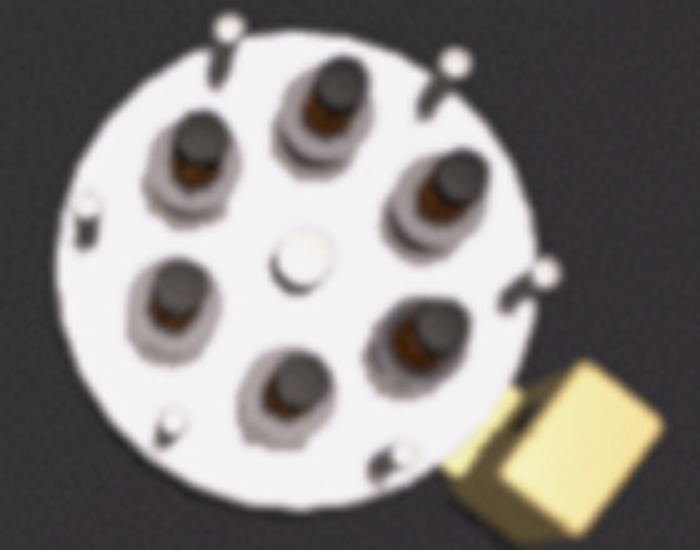

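View pics/side10.png

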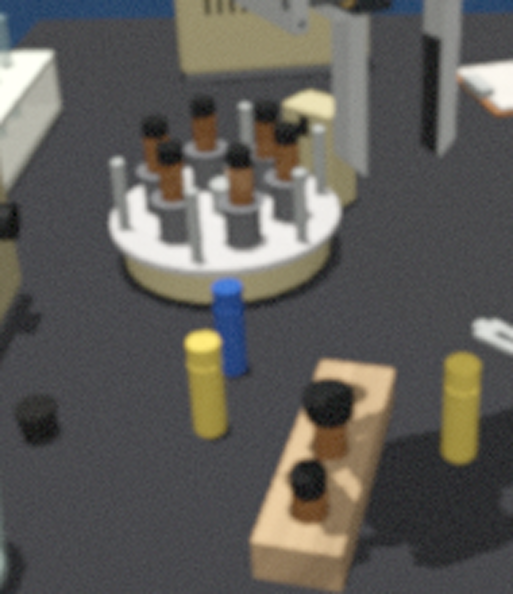

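```bash
python3 -c "
from station import hand_in
print(hand_in())"
```

```text
the job is handed in; nothing more can be done
None
```

The tall vial is home in the pocket in front of the reader, the carousel rests in its next click, and I handed the job in at about 23 s of the 72 s allowed.

- **Pressing home:** I gripped the vial at 35 N, lowered it upright into the empty pocket and eased it past the balls, which dragged with about 3 N. The force then rose steadily beyond that, and I held the push at 12 to 14 N for over half a second. The vial stopped about 31 mm below the mouth, the deep end of the stated range. The wrist picture showed it had not slipped in the fingers.
- **Sideways force:** On the way in there was a brief sideways force of about 5 N. I corrected the position by under a millimetre.
- **Turning:** I let go and pushed one peg slowly with closed fingers to just past half-way. The carousel then ran by itself; I measured 10° and about 46° and saw it at about 25° and 52° on the way.
- **Last pictures:** All visible pegs are back at their click positions. The new vial stands in front of the reader at neighbour height. The short and broad vials are standing in the rack, and the gripper is open and clear of everything.

None of these checks failed or disagreed. I did not measure the carousel's speed.

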